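Close and clamp the lid of a storage tin with its draw latch

TASK

Close the lid of the storage tin, hook the latch's wire loop over the keeper on the lid's front, then push the lever down past centre until it snaps fully home against its stop, so that the lid is clamped shut. Work by feel: lay the loop against the keeper lightly (under 15 N), press the lid and the lever gently (under 40 N), and do not shift the things standing around.

Things in the scene. Friction and masses are not known exactly. Their poses are not given: they have to be found in the camera images.
- tin: White enamelled storage tin, fixed: 80 mm deep (x), 150 wide (y), rim at z = 100 mm, top of the closed lid at z = 135. Origin: centre of its underside. x points from the front (face at x = -40, with the latch at y = 0) to the rear (hinge side), y across, z up. A small pot stands inside.
- lid (a joint): Opening angle of the pale wooden lid, a cap 80 x 150 x 35 mm hinged along the tin's rear rim (tin x = +40, z = 100 mm): 0 = shut on the rim, grows as the front rises. It starts well open and stays where it is left; about 3 N near its front edge moves it.
- lid_front (a point): Point on the upper face of the lid, at mid width, 12 mm behind its front edge: the place to press it shut. Moves with the lid. Axes as the tin's when the lid is shut.
- keeper_seat (a point): Nominal seat of the crossbar's centre in the keeper, a steel hook on the lid's front, open at the top, 16 mm wide (y). Lid shut: tin x = -62, y = 0, z = 117.5 mm; moves with the lid. The real keeper is set up to 7 mm farther in or out (x) than this point: find it by feel. From the real seat: shelf 2.5 mm below; lip 3.8 to 6.8 mm in front, 2.5 mm high; block 3.8 mm behind, 11.5 mm high.
- lever_pivot (a point): The lever's pivot, fixed on the tin's front at tin x = -62, y = 0, z = 82.5 mm; axis along y; axes as the tin's. The loop is pinned to the lever 15 mm from this pivot, on a crank that leads the handle by 0.80 rad (outward and down).
- lever (a joint): Lever angle; the handle's lean outward from straight up is joint + 0.55 rad: 1.02 = level, pointing away from the tin; 2.21 = closed on its stop, slanting down and 22 degrees outward. Stays where left (0.02 N m). Loop hooked and just taut: 0.6 to 0.8; from there on its spring is drawn (4 to 6 N at the handle's end); dead centre 1.7 to 2.0, then it snaps home by itself.
- lever_tip (a point): On the handle's centre plane, 50 mm from the pivot, at its rounded end (8 mm thick; the steel handle is 14 mm wide, 4 mm thick, 54 mm long). z axis along the handle away from the pivot; x axis: the side that is pushed to close (up when the handle is level).
- bail (a joint): Angle of the loop relative to the lever: 0 = lying along the handle (as at the start), grows as it swings from the handle toward the tin; about 2.5 when closed. Swings freely; when it leans toward the tin it falls that way, else back on the handle.
- bail_bar (a point): Middle of the crossbar (5 mm thick, along y) of the steel wire loop, 44 mm from its pins on the lever; stretches on a 7 N/mm spring; straddles the handle. A flat round button, 11 mm across, on each end; 34 mm wide over them: grip these from above, closing along the tin's y, and carry it; the lever follows. z axis along the loop away from the lever.
- spice_jar: Bystander: spice jar with a yellow cap, 45 mm wide, 100 mm tall, beside the tin. Origin: centre of underside.
- salt_shaker: Bystander: glass salt shaker with a grey top, 44 mm wide, 90 mm tall, beside the tin. Origin: centre of underside.
- kitchen_timer: Bystander: white kitchen timer with a red knob, 63 x 63 x 44 mm. Origin: centre of underside.
- tape_roll: Bystander: roll of beige tape lying flat, 104 x 102 x 25 mm. Origin: centre of underside.
There are look-alikes about, which are no part of the job. There is more than one size of the tin; the one meant has the size given above.

How it is judged (in metres and radians):
On the way, in this order (a step that is already met when the one before it is completed fails the run):
1. the lid is shut on the rim with the latch still open (value of joint lid below 0.03 rad and value of joint lever below 1.4 rad), for 0.2 s.
2. the loop's crossbar sits in the keeper, behind its lip, with the lever still open (all of step 1 and x of bail_bar in the frame of hook_seat between -0.004 and 0.004 m and z of bail_bar in the frame of hook_seat between -0.004 and 0.004 m), for 0.2 s.
3. the lever is past centre and home with the loop still in the keeper (value of joint lid below 0.03 rad and value of joint lever above 2.1 rad and x of bail_bar in the frame of hook_seat between -0.004 and 0.004 m and z of bail_bar in the frame of hook_seat between -0.004 and 0.004 m), for 0.2 s.
At the end, for the whole second after the job is handed in: The lid is shut (joint under 0.03 rad), the loop's crossbar is in the keeper (within 4 mm of its real seat along x and z), and the lever is home (joint over 2.1 rad) (all of step 3); the robot touches nothing.
It fails at once if the crossbar is pressed on the keeper with more than 15 N before the lever is thrown (value of joint lever below 0.65 rad and (contact force between loop_c0 and keeper_c0 above 15 N or contact force between loop_c0 and keeper_c1 above 15 N or contact force between loop_c0 and keeper_c2 above 15 N)).
It fails at once if the fingers press on the top of the lid with more than 40 N (contact force between the fingers and lid_c0 above 40 N).
It fails at once if the fingers press on the lever's handle with more than 40 N (contact force between the fingers and lever_c0 above 40 N or contact force between the fingers and lever_c1 above 40 N).
It fails at once if a bystander is shifted by more than 30 mm (distance of any of spice_jar, salt_shaker, kitchen_timer, tape_roll from where it was at the start of the episode above 0.03 m).
It also fails if it takes over 61 s, if anything falls off the work surface, if the arm or the gripper's body presses on something with over 40 N, if the wrist force passes 120 N, or if a joint passes its speed limit or range.

ROBOT

A 6-joint arm with a two-finger parallel gripper is mounted at the origin on the work surface; the furniture and walls round the work are solid. World frame = base frame: x ahead of the robot, y to its left, z up, the work surface at z = 0. Lengths are in m, angles in degrees, forces in N, time in s.
With the tool pointing down it reaches from about 0.25 to 0.725 m from the base axis. Payload 9.7 kg.
Tool frame: the origin (TCP) lies midway between the tips of the shut fingers; the grasp point (between the pads) lies 19 mm behind it; z points along the fingers, y is the line along which they close (so a half turn about z gives the same grasp; the last joint's range is limited). The gripper opens to 85 mm and grips with 20 to 120 N. Pads are 22 mm wide; open, the fingers measure 114 mm over their backs; the gripper's body (76 mm by 85 mm) begins 54 mm behind the grasp point. The pads swing forward as they close: fully open they stand 13 mm farther back than shut.
Start: joints at [72.594, 4.979, 10.078, 95.1, 0, 90], TCP at [0.165, 0.525, 0.231] pointing down, gripper open.
Joint ranges: [-179.16, 179.16], [-48.56, 103.87], [-65.8, 70.77], [-126.05, 130.52], [-82.76, 87.17], [-180, 180]. Speed limits (degrees/s): [127.2, 127.2, 147.25, 180, 180, 180].

INTERFACE

Orientations are given as [roll, pitch, yaw] about the fixed x, y, z axes, in that order (R = Rz(yaw) Ry(pitch) Rx(roll)).
In Python, from workcell import * gives the robot as it stands.
- The arm moves only by the tool servo_tool, never from a script. Its argument "moves" is a list of rows, each a list of 4 numbers: the shift along the world's x, y, z in shares of 75 cm (1.0 is 75 cm), then the turn about the world's z in shares of 2 pi rad (1.0 is 2 pi rad). A call has 1 to 20 rows; each row is the pose to reach, as a shift and turn from the pose commanded when the call began; what a row does not reach only later rows make up. A row lasts 1/12 s, in which the tool goes at most 41.7 mm and 7.16 degrees, less where a joint would pass 70% of its speed; a pose out of reach is approached as far as the arm can. No shift or turn number may pass 1 either way. A call with a gripper value outside its range is refused whole. "claw" is the closure, from 0 (fully open) to 1 (shut), set as the call begins (left out, the last holds). The fingers move at their own pace and stop on an object; "force" is the grip in N (left out, the last holds). Time passes only in rows, so rows that repeat a pose let the fingers close. It gives the time, the measured TCP pose, the force, the opening and the grip force at its end, in the units of the state.
- get_obs(): the state, without advancing time (a new reading comes with each control period).
- camera(name): name is "side" or "top" or "wrist"; returns the picture (400x640x3 uint8, red, green, blue); there is no depth.
- get_calibration(name): a dict with "fx", "fy", "cx", "cy" (pixels), "rvec" (rotation vector, rad) and "tvec" (3), from world to camera coordinates, as OpenCV has them; the wrist camera has in their place "tool_from_camera" (4x4, takes a point from camera to tool coordinates, whose origin is the TCP and whose axes are the flange's). Camera axes: x right, y down, z forward; pixel columns grow to the right and rows downward; lengths in m; the calibration is good to about 2 mm. The wrist camera is an equidistant fisheye: a pixel r from the principal point sees the ray r / f radians off the axis. A picture is of the moment at which its call begins: read the wrist's pose just before it. get_calibration takes no time and is no camera call.
- job_done(): hands the job in; it is judged then, once.
The state is a dict: "time": time; "q": joint angles; "qd": joint speeds; "joint_efforts": joint torques, N m; "ee_pos": TCP position; "tcp_rot": TCP orientation; "wrist_force": force on the tool from outside, world axes, zero at the start; "torque": the same for the moment, N m; "opening": finger opening in m; "grasp_force": force on a finger pad.
Only numpy, scipy, OpenCV 4.12 (cv2) and the standard library are available. Lean on these libraries where they do the work, as an engineer would, in place of code of your own. Each camera call takes 0.05 s, during which the arm holds its last target. There are 200 camera calls.

## Working session

There is one attempt and no reset: what is moved stays moved. The work goes in short steps, Python scripts to look and compute and a tool call to move; the robot and the scene stay as the last step left them, time stands still between calls to the robot, and variables do not carry over. Pictures are saved under pics/ and viewed, at most 10 in all, crops included, and the job is handed in when it is done.

Besides the shell and the picture viewer there is one more tool, called as name(argument=value, ...), one argument or row to a line, values as JSON. servo_tool: Moves the arm, as the interface text tells. Its arguments: {"type":"object","properties":{"moves":{"type":"array","items":{"type":"array","items":{"type":"number"}}},"claw":{"type":"number"},"force":{"type":"number"}},"required":["moves"]}

```bash
mkdir -p pics; ls
python3 - <<'E'
from workcell import *
import cv2,numpy as np
o=get_obs();print(o)
for n in("side","top","wrist"):
    c=get_calibration(n);print(n,c)
    cv2.imwrite(f"pics/{n}0.png",camera(n)[:,:,::-1])
E
```

```text
pics
{'time': 0.0, 'q': array([ 7.25937545e+01,  5.01276965e+00,  1.00325553e+01,  9.50980599e+01,
       -2.12233692e-03,  8.99996392e+01]), 'qd': array([ 0.05968098,  0.00635443,  0.08240091,  0.06997912, -0.06415782,
       -0.05883651]), 'joint_efforts': array([ 4.67057434e-04, -5.20391679e+01,  4.64804184e+01,  1.62232993e-02,
        4.77089941e-05,  9.84332274e-06]), 'ee_pos': array([0.16447161, 0.52459385, 0.23055003]), 'tcp_rot': array([-1.79921726e+02,  2.12184210e-03,  1.62594118e+02]), 'wrist_force': array([ 0.49903721, -0.38044841, -0.67440719]), 'torque': array([-0.00348602, -0.00362245, -0.03511757]), 'grasp_force': 0.0, 'opening': 0.08530811319055062}
side {'fx': 503.4366909316713, 'fy': 503.4366909316713, 'cx': 321.54521299049344, 'cy': 196.87652460227756, 'rvec': array([ 2.21862192, -0.56498728,  0.26787924]), 'tvec': array([-0.39785088,  0.16422431,  1.2837197 ])}
top {'fx': 364.7270025849343, 'fy': 364.7270025849343, 'cx': 323.2125608662646, 'cy': 209.4611272703863, 'rvec': array([ 2.15044656, -2.20191688,  0.07352576]), 'tvec': array([-0.05653879,  0.43327401,  0.96412789])}
wrist {'fx': 309.70691628693146, 'fy': 309.70691628693146, 'cx': 321.817990512659, 'cy': 203.0848834249033, 'tool_from_camera': array([[ 4.12818667e-04, -9.63594517e-01, -2.67367606e-01,
         6.71791781e-02],
       [ 9.99999848e-01,  3.00197236e-04,  4.62098592e-04,
         3.47077908e-04],
       [-3.65012653e-04, -2.67367756e-01,  9.63594494e-01,
        -1.42611679e-01],
       [ 0.00000000e+00,  0.00000000e+00,  0.00000000e+00,
         1.00000000e+00]])}
```

View pics/side0.png

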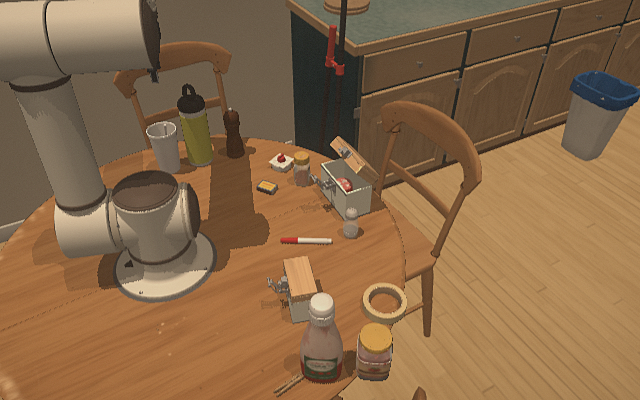

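View pics/top0.png

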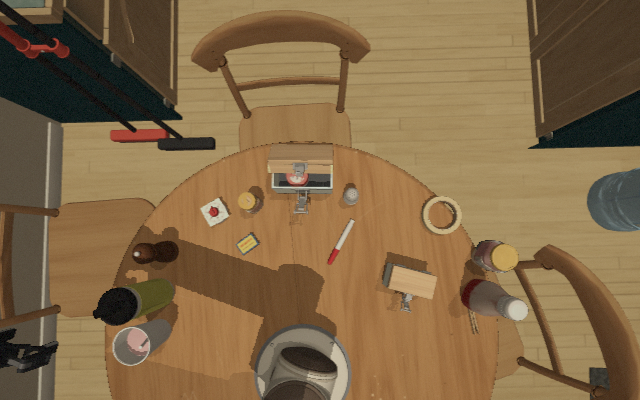

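Candidates: the open tin at top (301,178) / side (345,185), and the closed, smaller-looking tin at top (410,282) / side (300,290). The job's lid starts open and has the spice jar (247,202) and the shaker (351,195) beside it, so I take the first one. I'll check its size in a close crop.

```bash
cat > h.py <<'E'
from workcell import *
import cv2,numpy as np
from scipy.spatial.transform import Rotation as Ro
def ray(n,u,v):
    c=get_calibration(n);R=cv2.Rodrigues(np.array(c["rvec"]))[0]
    d=R.T@np.array([(u-c["cx"])/c["fx"],(v-c["cy"])/c["fy"],1]);return -R.T@np.array(c["tvec"]),d/np.linalg.norm(d)
def onz(n,u,v,z):
    o,d=ray(n,u,v);return o+d*(z-o[2])/d[2]
def two(a,b):
    (o1,d1),(o2,d2)=ray("top",*a),ray("side",*b)
    t=np.linalg.lstsq(np.c_[d1,-d2],o2-o1,rcond=None)[0]
    p,q=o1+t[0]*d1,o2+t[1]*d2;return (p+q)/2,np.linalg.norm(p-q)
def proj(n,p):
    c=get_calibration(n);K=np.array([[c["fx"],0,c["cx"]],[0,c["fy"],c["cy"]],[0,0,1]])
    return cv2.projectPoints(np.atleast_2d(np.float64(p)),np.array(c["rvec"]),np.array(c["tvec"]),K,None)[0][:,0]
E
python3 - <<'E'
from h import *
t=cv2.imread("pics/top0.png");s=cv2.imread("pics/side0.png")
a=cv2.resize(t[135:225,230:370],None,fx=5,fy=5,interpolation=cv2.INTER_CUBIC) 
b=cv2.resize(s[130:245,290:390],None,fx=5,fy=5,interpolation=cv2.INTER_CUBIC)
cv2.imwrite("pics/ct.png",a);cv2.imwrite("pics/cs.png",b)
E
```

```text
(no output)
```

View pics/ct.png

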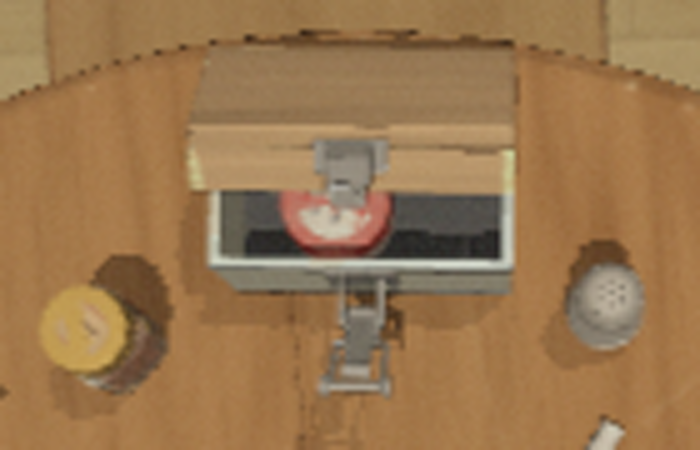

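View pics/cs.png

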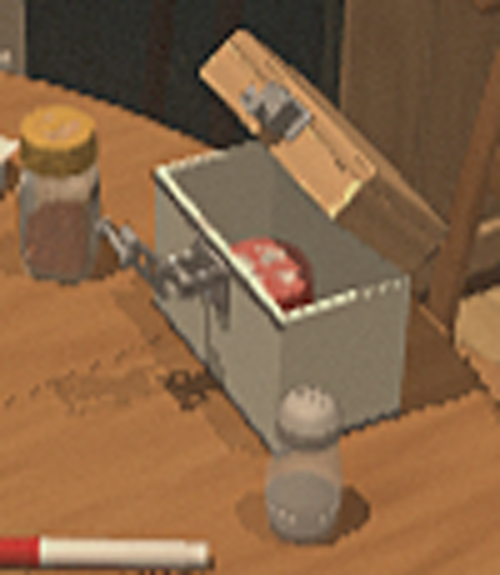

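The crops show the open tin with its rim front edge at top px (272,188) to (333,188), loop crossbar at top (294.6,213) to (307.6,213), and lid open and leaning back.

Run:
```python
from h import *
T=lambda x,y:(230+x/5-.4,135+y/5-.4)
S=lambda x,y:(290+x/5-.4,130+y/5-.4)
np.set_printoptions(precision=4,suppress=True)
for nm,a,b in [("frontL",(208,263),(155,168)),("frontR",(516,265),(287,322)),("barL",(323,388),(104,222)),("barR",(389,388),(133,262))]:
    print(nm,two(T(*a),S(*b)))
A=onz("top",*T(208,263),.1);B=onz("top",*T(516,265),.1);print(A,B,np.linalg.norm(A-B))
A=onz("side",*S(155,168),.1);B=onz("side",*S(287,322),.1);C=onz("side",*S(408,277),.1);print(A,B,C,np.linalg.norm(A-B),np.linalg.norm(C-B))
for p,q in [((190,125),(515,125)),((205,43),(517,40)),((190,188),(515,190))]:print(ray("top",*T(*p))[1])
# lid points, front top edge etc.
print("lid left top front?",two(T(188,125),S(237,30)),two(T(515,125),S(372,183)))
print("lid lower front",two(T(188,188),S(202,72)),two(T(515,190),S(335,215)))
print("spice",onz("top",*T(83,330),.1),"salt",onz("top",*T(606,292),.09))
# other tin top edges, for size
```

```text
frontL (array([0.4831, 0.0597, 0.1019]), np.float64(0.0006924085058771781))
frontR (array([ 0.4789, -0.0926,  0.1013]), np.float64(0.00048397261552651034))
barL (array([0.4188, 0.0013, 0.1263]), np.float64(0.001040883078780732))
barR (array([ 0.4189, -0.0301,  0.1207]), np.float64(0.0022028493697116183))
[0.4836 0.0599 0.1   ] [ 0.4789 -0.0925  0.1   ] 0.152459011480915
[0.4839 0.062  0.1   ] [ 0.48   -0.0914  0.1   ] [ 0.5572 -0.09    0.1   ] 0.1534636928656677 0.0772476085786342
[ 0.2137  0.1557 -0.9644]
[ 0.2559  0.1458 -0.9556]
[ 0.1806  0.1571 -0.9709]
lid left top front? (array([0.5339, 0.0563, 0.1818]), np.float64(0.0025845659212050034)) (array([ 0.5307, -0.0913,  0.1744]), np.float64(0.00458891624972882))
lid lower front (array([0.5113, 0.0594, 0.1587]), np.float64(0.001691763329041521)) (array([ 0.5054, -0.092 ,  0.1626]), np.float64(0.0007606613190365372))
spice [0.4518 0.1221 0.1   ] salt [ 0.4656 -0.1372  0.09  ]
```

Measured rim edge is 152 mm at z = 0.101 and depth is 77 mm, so this is the right tin. Next I check the tall things along the path.

Run:
```python
from h import *
np.set_printoptions(precision=3,suppress=True)
print("bottle",two((113,305),(188,90)),"mill",two((140,254),(231,112)),"cup",two((132,346),(160,128)))
```

```text
bottle (array([0.223, 0.363, 0.253]), np.float64(0.016272047483066203)) mill (array([0.329, 0.353, 0.159]), np.float64(0.0020916224213468546)) cup (array([0.119, 0.373, 0.153]), np.float64(0.005126912872501628))
```

Careful with the scale: shifts go in shares of 75 cm and turns go in shares of 2 pi rad. That gives: -47 cm is -0.6267, -44 cm is -0.5867, 0.276 rad is 0.0439.

servo_tool(
  moves=[
    [0, 0, 0.0533, 0],
    [0, 0, 0.1067, 0],
    [0, 0, 0.16, 0],
    [0, 0, 0.2267, 0],
    [0.04, -0.0267, 0.2267, 0],
    [0.08, -0.0667, 0.2267, 0],
    [0.12, -0.1067, 0.2267, 0],
    [0.16, -0.1467, 0.2267, 0],
    [0.1867, -0.1867, 0.2267, 0.008],
    [0.2133, -0.2267, 0.2267, 0.008],
    [0.24, -0.2667, 0.2267, 0.0159],
    [0.2667, -0.3067, 0.2267, 0.0159],
    [0.2933, -0.3467, 0.2267, 0.0239],
    [0.32, -0.3867, 0.2267, 0.0239],
    [0.3467, -0.4267, 0.2267, 0.0318],
    [0.3733, -0.4667, 0.2267, 0.0318],
    [0.4, -0.5067, 0.2267, 0.0398],
    [0.4267, -0.5467, 0.2267, 0.0439],
    [0.4533, -0.5867, 0.2267, 0.0439],
    [0.48, -0.6267, 0.2267, 0.0439],
  ],
  claw=1,
)

```text
time: 1.82
ee_pos: [0.5252, 0.053, 0.4012]
tcp_rot: [180.0, -0.0, 178.4]
wrist_force: [0.2, 1.2, -0.1]
opening: 0.0001
grasp_force: 0.0
```

To row units: -24.1 cm is -0.3213, -7.2 cm is -0.096.

servo_tool(
  moves=[
    [0.02, -0.04, -0.0267, 0],
    [0.036, -0.08, -0.0533, 0],
    [0.04, -0.096, -0.1067, 0],
    [0.04, -0.096, -0.16, 0],
    [0.04, -0.096, -0.2133, 0],
    [0.04, -0.096, -0.2533, 0],
    [0.0387, -0.096, -0.28, 0],
    [0.0387, -0.096, -0.2867, 0],
    [0.0373, -0.096, -0.2933, 0],
    [0.0347, -0.096, -0.2987, 0],
    [0.0293, -0.096, -0.3027, 0],
    [0.024, -0.096, -0.3067, 0],
    [0.0187, -0.096, -0.3107, 0],
    [0.0133, -0.096, -0.316, 0],
    [0.008, -0.096, -0.3213, 0],
  ],
)

```text
time: 3.07
ee_pos: [0.5309, -0.0171, 0.162]
tcp_rot: [180.0, 0.2, 178.4]
wrist_force: [-1.0, 0.6, 5.2]
opening: 0.0001
grasp_force: 2.3
```

To row units: -2.6 cm is -0.0347, -2.4 cm is -0.032.

servo_tool(
  moves=[
    [-0.0067, 0, -0.004, 0],
    [-0.0133, 0, -0.008, 0],
    [-0.0187, 0, -0.0133, 0],
    [-0.024, 0, -0.0187, 0],
    [-0.028, 0, -0.024, 0],
    [-0.032, 0, -0.028, 0],
    [-0.0347, 0, -0.032, 0],
    [-0.0347, 0, -0.0333, 0],
    [-0.0347, 0, -0.0333, 0],
  ],
)

```text
time: 3.82
ee_pos: [0.5041, -0.0173, 0.1351]
tcp_rot: [-180.0, -0.0, 178.4]
wrist_force: [-1.3, 0.5, 1.2]
opening: 0.0
grasp_force: 0.6
```

To row units: -0.2 cm is -0.0027, -0.1 cm is -0.0013.

servo_tool(
  moves=[
    [0, 0, -0.0013, 0],
    [0, 0, -0.0027, 0],
    [0, 0, -0.0027, 0],
    [0, 0, -0.0027, 0],
  ],
)

```text
time: 4.15
ee_pos: [0.5042, -0.0173, 0.135]
tcp_rot: [-180.0, 0.0, 178.4]
wrist_force: [-8.1, 0.4, 16.7]
opening: -0.0001
grasp_force: 8.2
```

To row units: 10 cm is 0.1333, 9 cm is 0.12.

servo_tool(
  moves=[
    [0, 0, 0.04, 0],
    [0, 0, 0.08, 0],
    [-0.0267, 0, 0.12, 0],
    [-0.0667, 0.0027, 0.1333, 0],
    [-0.1067, 0.004, 0.1333, 0],
    [-0.112, 0.004, 0.1333, 0],
    [-0.112, 0.004, 0.1333, 0],
  ],
  claw=0.3,
)

```text
time: 4.73
ee_pos: [0.4198, -0.0143, 0.2339]
tcp_rot: [-180.0, 0.1, 178.4]
wrist_force: [0.2, 0.8, -0.2]
opening: 0.0598
grasp_force: 0.0
```

Run:
```python
from h import *
o=get_obs();print(o["ee_pos"],o["tcp_rot"],o["q"],o["time"])
w=camera("wrist");t=camera("top");s=camera("side")
for n,i in zip(("wrist","top","side"),(w,t,s)):cv2.imwrite(f"pics/{n}1.png",i[:,:,::-1])
r=lambda im,f:cv2.resize(im[:,:,::-1],None,fx=f,fy=f,interpolation=cv2.INTER_CUBIC)
a=r(w[60:340,180:460],2);b=r(s[150:205,300:352],4)
cv2.imwrite("pics/w1.png",a)
cv2.imwrite("pics/s1.png",r(s[140:225,290:390],5))
```

```text
[ 0.41978305 -0.01428106  0.23388159] [-1.79986352e+02  9.27667381e-02  1.78400714e+02] [-1.93957055e+00 -1.26890472e+01 -6.32979119e+00  9.62664098e+01
 -1.30966227e-02 -3.40283827e-01] 4.7333
```

View pics/w1.png

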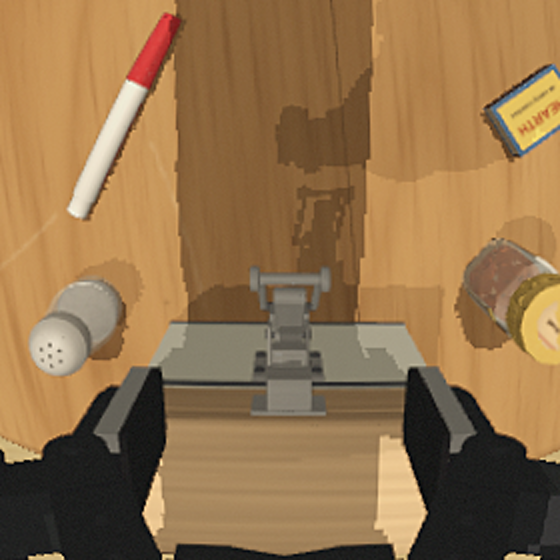

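The wrist crop shows the crossbar with its buttons at full-picture px (307.5,200) and (343.5,200), and the keeper plate at about (324,262). The lid is shut.

```bash
cat >> h.py <<'E'
def wray(o,u,v):
    c=get_calibration("wrist");M=np.array(c["tool_from_camera"])
    d=np.array([u-c["cx"],v-c["cy"]])/c["fx"];th=np.linalg.norm(d)
    k=np.r_[d/th*np.sin(th),np.cos(th)]
    R=Ro.from_euler("xyz",o["tcp_rot"],degrees=True).as_matrix()
    return o["ee_pos"]+R@M[:3,3],R@M[:3,:3]@k
def wz(o,u,v,z):
    p,d=wray(o,u,v);return p+d*(z-p[2])/d[2]
E
python3 - <<'E'
from h import *
np.set_printoptions(precision=4,suppress=True)
o=get_obs();W=lambda x,y:(180+x/2-.25,60+y/2-.25)
for n,p,z in [("bL",(256,279),.1233),("bR",(325,279),.1233),("tinfrontrimL",(158,382),.1),("tfR",(430,382),.1),("botL",(170,322),0),("botR",(403,322),0),("lidtopfront",(163,392),.135),("kplate",(288,412),.125),("pivot",(288,362),.09)]:
    print(n,wz(o,*W(*p),z))
E
```

```text
bL [ 0.4203 -0.0258  0.1233]
bR [0.4211 0.0033 0.1233]
tinfrontrimL [ 0.4775 -0.0777  0.1   ]
tfR [0.4815 0.0567 0.1   ]
botL [ 0.4799 -0.0894  0.    ]
botR [0.484  0.0614 0.    ]
lidtopfront [ 0.4666 -0.0677  0.135 ]
kplate [ 0.4822 -0.0139  0.125 ]
pivot [ 0.4721 -0.0134  0.09  ]
```

View pics/s1.png

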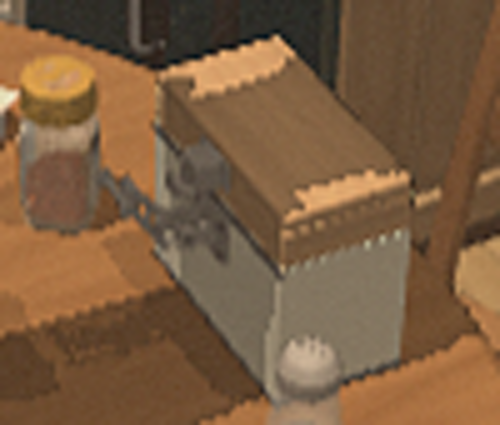

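To row units: -12.8 cm is -0.1707, -12.4 cm is -0.1653.

servo_tool(
  moves=[
    [0, 0.0013, -0.0533, 0],
    [0.0013, 0.0013, -0.1067, 0],
    [0.0013, 0.0013, -0.1467, 0],
    [0.0013, 0.0013, -0.1653, 0],
    [0.0013, 0.0013, -0.1707, 0],
    [0.0013, 0.0013, -0.1707, 0],
  ],
)

```text
time: 5.38
ee_pos: [0.4213, -0.0132, 0.104]
tcp_rot: [-180.0, -0.2, 178.4]
wrist_force: [-0.2, 1.2, -0.2]
opening: 0.0598
grasp_force: 0.0
```

servo_tool(
  moves=[
    [0, 0, 0, 0],
    [0, 0, 0, 0],
    [0, 0, 0, 0],
    [0, 0, 0, 0],
    [0, 0, 0, 0],
  ],
  claw=1,
  force=25,
)

```text
time: 5.8
ee_pos: [0.422, -0.0128, 0.106]
tcp_rot: [180.0, 0.1, 178.4]
wrist_force: [-0.3, 4.4, 0.1]
opening: 0.0332
grasp_force: 25.4
```

To row units: 2.5 cm is 0.0333, 2.2 cm is 0.0293.

servo_tool(
  moves=[
    [0.0027, 0.0007, 0.0007, 0],
    [0.008, 0.0013, 0.0013, 0],
    [0.0133, 0.0013, 0.0013, 0],
    [0.0187, 0.0013, 0.0013, 0],
    [0.024, 0.0013, 0.0013, 0],
    [0.0293, 0.0013, 0.0013, 0],
    [0.0333, 0.0013, 0.0013, 0],
    [0.0333, 0.0013, 0.0013, 0],
    [0.0333, 0.0013, 0.0013, 0],
  ],
)

```text
time: 6.55
ee_pos: [0.4465, -0.0126, 0.106]
tcp_rot: [-180.0, -0.0, 178.4]
wrist_force: [-0.5, -4.5, -0.7]
opening: 0.033
grasp_force: 25.4
```

Run:
```python
from h import *
o=get_obs();print(o["ee_pos"],o["wrist_force"])
w=camera("wrist");cv2.imwrite("pics/wrist2.png",w[:,:,::-1])
cv2.imwrite("pics/w2.png",cv2.resize(w[190:310,240:400,::-1],None,fx=5,fy=5,interpolation=cv2.INTER_CUBIC))
```

```text
[ 0.44650625 -0.0125502   0.10599292] [-0.5303491  -4.46309738 -0.68847798]
```

View pics/w2.png

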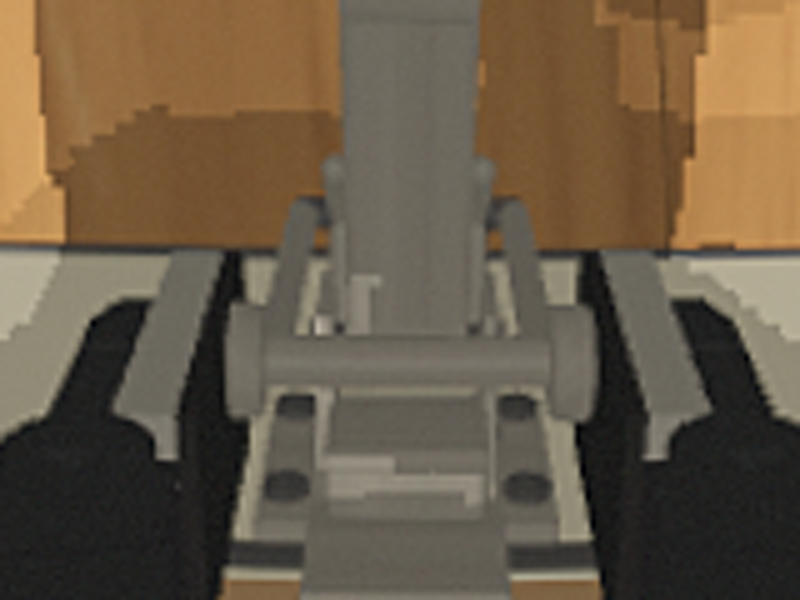

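The crop shows the bar across (265–550, 360), the handle above it leaning towards the camera, and the keeper below: lip front face 395–455, lip top and shelf 458–505, block edge at about 520.

Run:
```python
from h import *
np.set_printoptions(precision=4,suppress=True)
o=get_obs();W=lambda x,y:(240+x/5-.4,190+y/5-.4)
for n,p,z in [("bar",(410,360),.1235),("bar2",(410,337),.1235),("bar3",(410,384),.1235),("lipfront",(410,457),.1175),("s1",(360,475),.1175),("s2",(400,492),.115),("s3",(400,506),.115),("blocktop",(410,520),.1265),("plate end",(410,600),.1265),("kL",(328,470),.1175),("kR",(488,470),.1175),("rim edge/lid bottom",(560,545),.1),("pin",(335,170),.08),("handle end",(410,15),.115)]:
    print(n,wz(o,*W(*p),z)-o["ee_pos"],wz(o,*W(*p),z))
```

```text
bar [-0.0051  0.0003  0.0174] [ 0.4413 -0.0122  0.1235]
bar2 [-0.0074  0.0004  0.0174] [ 0.439  -0.0121  0.1235]
bar3 [-0.0027  0.0003  0.0174] [ 0.4437 -0.0122  0.1235]
lipfront [ 0.0084 -0.      0.0114] [ 0.4548 -0.0126  0.1175]
s1 [ 0.0103 -0.005   0.0114] [ 0.4568 -0.0175  0.1175]
s2 [ 0.0139 -0.0012  0.0089] [ 0.4603 -0.0137  0.115 ]
s3 [ 0.0156 -0.0012  0.0089] [ 0.462  -0.0138  0.115 ]
blocktop [ 0.01   -0.0001  0.0204] [ 0.4564 -0.0126  0.1265]
plate end [ 0.0191 -0.0003  0.0204] [ 0.4656 -0.0128  0.1265]
kL [ 0.0097 -0.0081  0.0114] [ 0.4561 -0.0206  0.1175]
kR [0.0101 0.0075 0.0114] [ 0.4566 -0.005   0.1175]
rim edge/lid bottom [ 0.0308  0.0163 -0.0061] [0.4772 0.0038 0.1   ]
pin [-0.0082 -0.0083 -0.0261] [ 0.4382 -0.0208  0.08  ]
handle end [-0.0348  0.0012  0.0089] [ 0.4116 -0.0114  0.115 ]
```

To row units: 1.4 cm is 0.0187, -0.05 cm is -0.0007.

servo_tool(
  moves=[
    [0.004, -0.0007, 0, 0],
    [0.008, -0.0007, 0, 0],
    [0.012, -0.0007, 0, 0],
    [0.0147, -0.0007, 0, 0],
    [0.0173, -0.0007, 0, 0],
    [0.0187, -0.0007, 0, 0],
    [0.0187, -0.0007, 0, 0],
    [0.0187, -0.0007, 0, 0],
  ],
)

```text
time: 7.27
ee_pos: [0.4555, -0.0127, 0.1057]
tcp_rot: [-180.0, -0.6, 178.4]
wrist_force: [-30.9, -3.0, 13.2]
opening: 0.0331
grasp_force: 26.6
```

servo_tool(
  moves=[
    [0.0007, 0, 0, 0],
    [0.0013, 0, 0, 0],
    [0.002, 0, 0, 0],
    [0.002, 0, 0, 0],
  ],
)

```text
time: 7.6
ee_pos: [0.4567, -0.0128, 0.1054]
tcp_rot: [-180.0, -0.7, 178.4]
wrist_force: [-31.1, -3.3, 11.4]
opening: 0.0331
grasp_force: 26.5
```

Run:
```python
from h import *
o=get_obs();print(o["ee_pos"],o["wrist_force"],o["torque"])
w=camera("wrist");s=camera("side");cv2.imwrite("pics/wrist3.png",w[:,:,::-1]);cv2.imwrite("pics/side3.png",s[:,:,::-1])
a=cv2.resize(w[190:310,250:390,::-1],(560,480),interpolation=cv2.INTER_CUBIC)
cv2.imwrite("pics/w3.png",a)
```

```text
[ 0.45671457 -0.01281549  0.10538494] [-31.14300687  -3.28156446  11.37868424] [-0.87123751  6.19051025 -0.10575509]
```

View pics/w3.png

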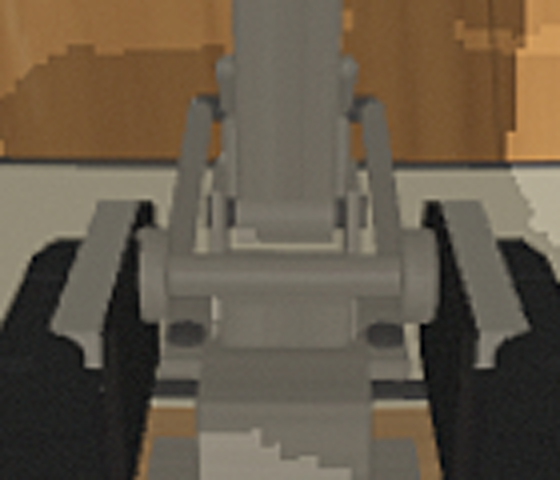

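To row units: -1.4 cm is -0.0187, -1.2 cm is -0.016.

servo_tool(
  moves=[
    [-0.008, 0, 0, 0],
    [-0.016, 0, 0, 0],
    [-0.0187, 0, 0.0013, 0],
    [-0.0187, 0, 0.0033, 0],
    [-0.0187, 0, 0.0033, 0],
    [-0.0187, 0, 0.0033, 0],
  ],
)

```text
time: 8.2
ee_pos: [0.4485, -0.0127, 0.1091]
tcp_rot: [180.0, 0.0, 178.4]
wrist_force: [1.4, -3.3, -0.6]
opening: 0.0334
grasp_force: 25.7
```

To row units: 0.4 cm is 0.0053, 0.3 cm is 0.004.

servo_tool(
  moves=[
    [0.0013, 0, 0, 0],
    [0.0027, 0, 0, 0],
    [0.004, 0, 0, 0],
    [0.0053, 0, 0, 0],
    [0.0053, 0, 0, 0],
  ],
)

```text
time: 8.62
ee_pos: [0.4518, -0.0127, 0.1086]
tcp_rot: [-180.0, -0.1, 178.4]
wrist_force: [-3.7, -3.4, -0.7]
opening: 0.0329
grasp_force: 25.7
```

To row units: 0.3 cm is 0.004, 0.2 cm is 0.0027.

servo_tool(
  moves=[
    [-0.0013, 0, 0.0013, 0],
    [-0.0013, 0, 0.004, 0],
    [-0.0013, 0, 0.004, 0],
    [0, 0, 0.004, 0],
    [0.0013, 0, 0.004, 0],
    [0.0027, 0, 0.004, 0],
    [0.0027, 0, 0.004, 0],
  ],
)

```text
time: 9.2
ee_pos: [0.4541, -0.0127, 0.1118]
tcp_rot: [-180.0, -0.0, 178.4]
wrist_force: [-2.1, -3.9, -2.1]
opening: 0.0329
grasp_force: 25.6
```

To row units: 0.2 cm is 0.0027, 0.15 cm is 0.002.

servo_tool(
  moves=[
    [0.0013, 0, 0, 0],
    [0.002, 0, 0, 0],
    [0.0027, 0, 0, 0],
    [0.0027, 0, 0, 0],
  ],
)

```text
time: 9.53
ee_pos: [0.4564, -0.0127, 0.1119]
tcp_rot: [-180.0, 0.0, 178.4]
wrist_force: [-1.0, -3.8, -2.4]
opening: 0.0331
grasp_force: 25.5
```

To row units: 0.25 cm is 0.0033, 0.2 cm is 0.0027.

servo_tool(
  moves=[
    [0.0013, 0, 0, 0],
    [0.0027, 0, 0, 0],
    [0.0033, 0, 0, 0],
    [0.0033, 0, 0, 0],
  ],
)

```text
time: 9.87
ee_pos: [0.4583, -0.0127, 0.1116]
tcp_rot: [-180.0, -0.1, 178.4]
wrist_force: [-3.1, -5.0, -1.9]
opening: 0.0334
grasp_force: 25.5
```

To row units: 0.1 cm is 0.0013, 0.05 cm is 0.0007.

servo_tool(
  moves=[
    [0.0007, 0, 0, 0],
    [0.0013, 0, 0, 0],
    [0.0013, 0, 0, 0],
  ],
)

```text
time: 10.12
ee_pos: [0.4597, -0.0128, 0.1118]
tcp_rot: [-180.0, 0.0, 178.4]
wrist_force: [0.0, -4.1, -2.6]
opening: 0.0329
grasp_force: 25.4
```

servo_tool(
  moves=[
    [0.0007, 0, 0, 0],
    [0.0013, 0, 0, 0],
    [0.0013, 0, 0, 0],
  ],
)

```text
time: 10.37
ee_pos: [0.4605, -0.0128, 0.1118]
tcp_rot: [-180.0, -0.0, 178.4]
wrist_force: [-1.8, -4.8, -1.2]
opening: 0.0331
grasp_force: 25.5
```

To row units: 0.1 cm is 0.0013, 0.05 cm is 0.0007.

servo_tool(
  moves=[
    [0.0007, 0, 0, 0],
    [0.0013, 0, 0, 0],
    [0.0013, 0, 0, 0],
  ],
)

```text
time: 10.62
ee_pos: [0.4613, -0.0128, 0.1117]
tcp_rot: [-180.0, -0.0, 178.4]
wrist_force: [-3.5, -5.0, -2.3]
opening: 0.0331
grasp_force: 25.5
```

To row units: 0.1 cm is 0.0013, 0.05 cm is 0.0007.

servo_tool(
  moves=[
    [0.0007, 0, 0, 0],
    [0.0013, 0, 0, 0],
    [0.0013, 0, 0, 0],
  ],
)

```text
time: 10.87
ee_pos: [0.4621, -0.0128, 0.1116]
tcp_rot: [-180.0, -0.1, 178.4]
wrist_force: [-4.2, -5.1, -1.9]
opening: 0.0331
grasp_force: 25.5
```

To row units: 0.05 cm is 0.0007.

servo_tool(
  moves=[
    [0.0007, 0, 0, 0],
    [0.0007, 0, 0, 0],
    [0.0007, 0, 0, 0],
    [0.0007, 0, 0, 0],
  ],
)

```text
time: 11.2
ee_pos: [0.4632, -0.0128, 0.1119]
tcp_rot: [-180.0, 0.0, 178.4]
wrist_force: [-1.1, -4.9, -2.7]
opening: 0.0331
grasp_force: 25.4
```

Run:
```python
from h import *
o=get_obs();print(o["ee_pos"],o["wrist_force"])
w=camera("wrist");cv2.imwrite("pics/wrist4.png",w[:,:,::-1])
b=cv2.imread("pics/wrist2.png")
f=lambda i:cv2.resize(i[225:310,270:375],None,fx=6,fy=6,interpolation=cv2.INTER_CUBIC)
cv2.imwrite("pics/w4.png",f(w[:,:,::-1]))
```

```text
[ 0.46321131 -0.01281863  0.11186033] [-1.09302039 -4.93639419 -2.66037031]
```

View pics/w4.png

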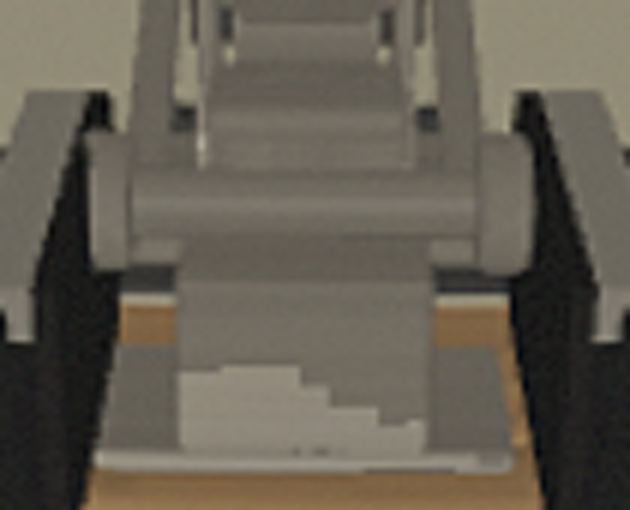

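The crop shows the bar at y≈205 (full row 259), with the lip's front and top edge above it at y≈130 (row 246.7), and the block face and top edge below it at y≈285 (row 272.5). So the bar is between lip and block.

Run:
```python
from h import *
np.set_printoptions(precision=4,suppress=True)
o=get_obs();W=lambda x,y:(270+x/6-.4,225+y/6-.4)
def span(n,a,b,y,w):
    # depth from known width w
    r1,r2=wray(o,*W(a,y)),wray(o,*W(b,y)); k=w/np.linalg.norm(r2[1]/r2[1][2]-r1[1]/r1[1][2])
    m=wray(o,*W((a+b)/2,y)); p=m[0]-m[1]/m[1][2]*k; print(n,"by width",p)
span("buttons 34",90,532,203,.034)
span("lip 16",208,410,130,.016)
span("block top front",179,436,285,.016)
for z in(.1175,.12):print("lip front",z,wz(o,*W(310,130),z)[0])
for z in(.1265,.129):print("block",z,wz(o,*W(310,285),z)[0])
for z in(.125,.127,.129):print("bar",z,wz(o,*W(310,204),z)[0])
print("rim front edge? y=300",wz(o,*W(150,300),.1)[0])
```

```text
buttons 34 by width [ 0.4582 -0.0126  0.1257]
lip 16 by width [ 0.4549 -0.0126  0.1192]
block top front by width [ 0.4513 -0.0126  0.1519]
lip front 0.1175 0.45569135020175333
lip front 0.12 0.45460363488127015
block 0.1265 0.4649765028266397
block 0.129 0.4636308776467082
bar 0.125 0.458669645525883
bar 0.127 0.4577030510728142
bar 0.129 0.45673645661974543
rim front edge? y=300 0.4805592247525822
```

To row units: -0.15 cm is -0.002, -0.1 cm is -0.0013.

servo_tool(
  moves=[
    [0.0007, 0, -0.0007, 0],
    [0.0013, 0, -0.0013, 0],
    [0.002, 0, -0.002, 0],
    [0.002, 0, -0.002, 0],
    [0.002, 0, -0.002, 0],
  ],
)

```text
time: 11.67
ee_pos: [0.4647, -0.0129, 0.1106]
tcp_rot: [-180.0, 0.0, 178.4]
wrist_force: [-2.3, -5.1, 0.7]
opening: 0.033
grasp_force: 25.6
```

To row units: -0.1 cm is -0.0013, -0.05 cm is -0.0007.

servo_tool(
  moves=[
    [0.0007, 0, -0.0007, 0],
    [0.0013, 0, -0.0013, 0],
    [0.0013, 0, -0.0013, 0],
    [0.0013, 0, -0.0013, 0],
  ],
)

```text
time: 12.0
ee_pos: [0.466, -0.0129, 0.1097]
tcp_rot: [-180.0, 0.1, 178.4]
wrist_force: [0.2, -4.6, -0.5]
opening: 0.0332
grasp_force: 25.5
```

To row units: 0.1 cm is 0.0013, -0.05 cm is -0.0007.

servo_tool(
  moves=[
    [0.0007, 0, 0, 0],
    [0.0013, 0, -0.0007, 0],
    [0.0013, 0, -0.0007, 0],
    [0.0013, 0, -0.0007, 0],
  ],
)

```text
time: 12.33
ee_pos: [0.4665, -0.0129, 0.1091]
tcp_rot: [-180.0, 0.0, 178.4]
wrist_force: [-2.6, -6.0, 0.8]
opening: 0.0329
grasp_force: 25.6
```

servo_tool(
  moves=[
    [0.0007, 0, 0, 0],
    [0.0013, 0, 0, 0],
    [0.0013, 0, 0, 0],
    [0.0013, 0, 0, 0],
  ],
)

```text
time: 12.67
ee_pos: [0.4666, -0.0129, 0.109]
tcp_rot: [-180.0, -0.1, 178.4]
wrist_force: [-7.8, -6.0, 3.7]
opening: 0.033
grasp_force: 25.7
```

To row units: -0.3 cm is -0.004, -0.27 cm is -0.0036.

servo_tool(
  moves=[
    [-0.002, 0, 0, 0],
    [-0.0036, 0.0007, 0, 0],
    [-0.0036, 0.0007, -0.0013, 0],
    [-0.0036, 0.0007, -0.0027, 0],
    [-0.0036, 0.0007, -0.004, 0],
    [-0.0036, 0.0007, -0.004, 0],
  ],
)

```text
time: 13.17
ee_pos: [0.4657, -0.0128, 0.1064]
tcp_rot: [-179.9, 0.1, 178.4]
wrist_force: [0.2, -7.2, 0.2]
opening: 0.0331
grasp_force: 25.6
```

To row units: -0.1 cm is -0.0013, -0.05 cm is -0.0007.

servo_tool(
  moves=[
    [0, 0, -0.0007, 0],
    [0, 0, -0.0013, 0],
    [0, 0, -0.0013, 0],
    [0, 0, -0.0013, 0],
  ],
)

```text
time: 13.5
ee_pos: [0.4658, -0.0128, 0.1055]
tcp_rot: [-179.9, 0.1, 178.4]
wrist_force: [1.7, -8.3, 0.4]
opening: 0.0333
grasp_force: 25.6
```

To row units: -0.1 cm is -0.0013, -0.05 cm is -0.0007.

servo_tool(
  moves=[
    [-0.0004, -0.0013, -0.0007, 0],
    [-0.0004, -0.0013, -0.0013, 0],
    [-0.0004, -0.0013, -0.0013, 0],
    [-0.0004, -0.0013, -0.0013, 0],
  ],
)

```text
time: 13.83
ee_pos: [0.4651, -0.0131, 0.1042]
tcp_rot: [180.0, 0.1, 178.4]
wrist_force: [3.1, -2.7, 1.8]
opening: 0.0331
grasp_force: 25.7
```

To row units: -0.1 cm is -0.0013, -0.05 cm is -0.0007.

servo_tool(
  moves=[
    [0, 0, -0.0007, 0],
    [0, 0, -0.0013, 0],
    [0, 0, -0.0013, 0],
    [0, 0, -0.0013, 0],
  ],
)

```text
time: 14.17
ee_pos: [0.4648, -0.0131, 0.103]
tcp_rot: [180.0, 0.0, 178.4]
wrist_force: [4.1, -2.3, 4.0]
opening: 0.033
grasp_force: 25.9
```

To row units: -0.1 cm is -0.0013, -0.05 cm is -0.0007.

servo_tool(
  moves=[
    [0.0013, 0, 0, 0],
    [0.0013, 0, -0.0007, 0],
    [0.0013, 0, -0.0013, 0],
    [0.0013, 0, -0.0013, 0],
    [0.0013, 0, -0.0013, 0],
  ],
)

```text
time: 14.58
ee_pos: [0.4654, -0.0132, 0.1026]
tcp_rot: [180.0, 0.0, 178.4]
wrist_force: [-1.0, -3.0, 10.3]
opening: 0.0333
grasp_force: 26.4
```

To row units: -0.25 cm is -0.0033, -0.2 cm is -0.0027.

servo_tool(
  moves=[
    [0, 0, 0.0011, 0],
    [-0.0013, 0, 0.0011, 0],
    [-0.0027, 0, 0.0011, 0],
    [-0.0033, 0, 0.0011, 0],
    [-0.0033, 0, 0.0011, 0],
    [-0.0033, 0, 0.0011, 0],
  ],
)

```text
time: 15.08
ee_pos: [0.4634, -0.0131, 0.1028]
tcp_rot: [180.0, 0.1, 178.4]
wrist_force: [4.4, -1.6, 4.5]
opening: 0.0331
grasp_force: 26.1
```

To row units: -0.1 cm is -0.0013, -0.05 cm is -0.0007.

servo_tool(
  moves=[
    [-0.0007, 0, 0, 0],
    [-0.0013, 0, 0, 0],
    [-0.0013, 0, 0, 0],
    [-0.0013, 0, 0, 0],
  ],
)

```text
time: 15.42
ee_pos: [0.4632, -0.0132, 0.1029]
tcp_rot: [180.0, 0.1, 178.4]
wrist_force: [9.1, -2.4, 3.0]
opening: 0.0333
grasp_force: 26.0
```

To row units: 0.25 cm is 0.0033, 0.2 cm is 0.0027.

servo_tool(
  moves=[
    [0.0013, 0, 0, 0],
    [0.0027, 0, 0, 0],
    [0.0033, 0, 0.0003, 0],
    [0.0033, 0, 0.0003, 0],
    [0.0033, 0, 0.0003, 0],
  ],
)

```text
time: 15.83
ee_pos: [0.4636, -0.0132, 0.1026]
tcp_rot: [-180.0, -0.1, 178.4]
wrist_force: [-2.5, -2.3, 7.4]
opening: 0.0334
grasp_force: 26.3
```

servo_tool(
  moves=[
    [0, 0, 0, 0],
    [0, 0, 0, 0],
    [0, 0, 0, 0],
    [0, 0, 0, 0],
  ],
  claw=0.35,
)

```text
time: 16.17
ee_pos: [0.4641, -0.013, 0.1022]
tcp_rot: [180.0, -0.1, 178.4]
wrist_force: [-0.1, -0.6, -0.1]
opening: 0.0553
grasp_force: 0.0
```

To row units: 12.5 cm is 0.1667, 12 cm is 0.16.

servo_tool(
  moves=[
    [0, 0, 0.0133, 0],
    [0, 0, 0.04, 0],
    [0, 0, 0.08, 0],
    [0, 0, 0.1333, 0],
    [-0.0267, 0, 0.16, 0],
    [-0.0533, 0, 0.1667, 0],
    [-0.06, 0, 0.1667, 0],
    [-0.06, 0, 0.1667, 0],
  ],
)

```text
time: 16.83
ee_pos: [0.4191, -0.0132, 0.2288]
tcp_rot: [180.0, 0.1, 178.4]
wrist_force: [-0.5, -0.9, -0.3]
opening: 0.0557
grasp_force: 0.0
```

Run:
```python
from h import *
o=get_obs();print(o["ee_pos"],o["tcp_rot"],o["wrist_force"])
w=camera("wrist");s=camera("side");t=camera("top")
for n,i in zip(("wrist","top","side"),(w,t,s)):cv2.imwrite(f"pics/{n}5.png",i[:,:,::-1])
f=lambda i,k,sz:cv2.resize(i[:,:,::-1],sz,interpolation=cv2.INTER_CUBIC)
a=f(w[180:280,270:380],5,(550,500));b=f(s[150:210,300:345],0,(249,332))
m=np.zeros((500,800,3),np.uint8);m[:,:550]=a;m[:332,550:799]=b
cv2.imwrite("pics/m5.png",m)
```

```text
[ 0.41907699 -0.01316539  0.22881172] [1.79995170e+02 1.05947443e-01 1.78406083e+02] [-0.50614559 -0.86290721 -0.26263246]
```

View pics/m5.png

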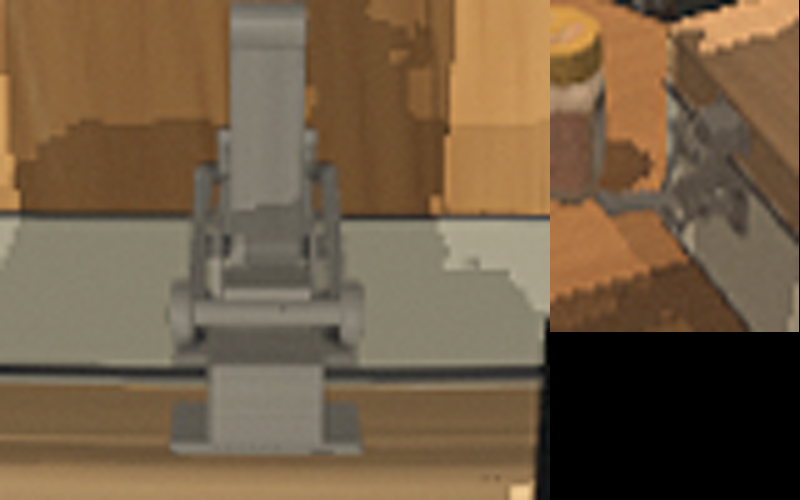

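The bar lies in the keeper with the lip edge just in front of it (crop (265,292)). The handle leans outward, its end at crop (268,8), full row about 181.6.

Run:
```python
from h import *
np.set_printoptions(precision=4,suppress=True)
o=get_obs();W=lambda x,y:(270+x/5-.4,180+y/5-.4)
for z in(.095,.1,.105,.11):print(z,wz(o,*W(268,6),z),wz(o,*W(268,45),z))
print("bar",wz(o,*W(265,312),.1175),"lip",wz(o,*W(265,290),.1175),"block",wz(o,*W(265,362),.1265))
print(o["q"])
```

```text
0.095 [ 0.408  -0.0113  0.095 ] [ 0.4152 -0.0115  0.095 ]
0.1 [ 0.407  -0.0113  0.1   ] [ 0.4141 -0.0114  0.1   ]
0.105 [ 0.406  -0.0113  0.105 ] [ 0.413  -0.0114  0.105 ]
0.11 [ 0.405  -0.0113  0.11  ] [ 0.4118 -0.0114  0.11  ]
bar [ 0.4582 -0.0132  0.1175] lip [ 0.454  -0.0131  0.1175] block [ 0.4638 -0.0134  0.1265]
[ -1.7978 -12.7051  -7.106   95.6471   0.0025  -0.2068]
```

To row units: -12 cm is -0.16, -6.4 cm is -0.0853, 1.571 rad is 0.25.

servo_tool(
  moves=[
    [-0.0133, 0, 0, 0.0191],
    [-0.0267, 0, 0, 0.0382],
    [-0.04, 0, 0, 0.0573],
    [-0.0533, 0, 0, 0.0764],
    [-0.0667, 0, 0, 0.0955],
    [-0.08, 0, 0, 0.1146],
    [-0.0853, 0, 0, 0.1337],
    [-0.0853, 0, 0, 0.1528],
    [-0.0853, 0, 0, 0.1719],
    [-0.0853, 0, 0, 0.191],
    [-0.0853, 0, 0, 0.2101],
    [-0.0853, 0, 0, 0.2292],
    [-0.0853, 0, -0.0267, 0.25],
    [-0.0853, 0, -0.0667, 0.25],
    [-0.0853, 0, -0.1067, 0.25],
    [-0.0853, 0, -0.1333, 0.25],
    [-0.0853, 0, -0.16, 0.25],
    [-0.0853, 0, -0.16, 0.25],
  ],
  claw=0,
)

```text
time: 18.48
ee_pos: [0.3538, -0.0131, 0.1035]
tcp_rot: [179.6, 0.0, -91.6]
wrist_force: [-0.2, 0.9, -0.4]
opening: 0.0855
grasp_force: 0.0
```

To row units: -1.4 cm is -0.0187, -1.1 cm is -0.0147.

servo_tool(
  moves=[
    [0, 0, -0.004, 0],
    [0, 0, -0.0093, 0],
    [0, 0, -0.0147, 0],
    [0, 0, -0.0187, 0],
    [0, 0, -0.0187, 0],
    [0, 0, -0.0187, 0],
  ],
)

```text
time: 18.98
ee_pos: [0.3556, -0.0132, 0.094]
tcp_rot: [-180.0, 0.0, -91.6]
wrist_force: [0.1, -0.2, 0.4]
opening: 0.0856
grasp_force: 0.0
```

To row units: -1.4 cm is -0.0187, -1.2 cm is -0.016.

servo_tool(
  moves=[
    [0, 0, -0.0027, 0],
    [0, 0, -0.0053, 0],
    [0, 0, -0.008, 0],
    [0, 0, -0.0107, 0],
    [0, 0, -0.0133, 0],
    [0, 0, -0.016, 0],
    [0, 0, -0.0187, 0],
    [0, 0, -0.0187, 0],
  ],
)

```text
time: 19.65
ee_pos: [0.3553, -0.0132, 0.0794]
tcp_rot: [180.0, 0.0, -91.6]
wrist_force: [0.4, -0.2, 0.3]
opening: 0.0854
grasp_force: 0.0
```

To row units: -0.8 cm is -0.0107, -0.6 cm is -0.008.

servo_tool(
  moves=[
    [0, 0, -0.0027, 0],
    [0, 0, -0.0053, 0],
    [0, 0, -0.008, 0],
    [0, 0, -0.0107, 0],
    [0, 0, -0.0107, 0],
    [0, 0, -0.0107, 0],
  ],
)

```text
time: 20.15
ee_pos: [0.3553, -0.0132, 0.0716]
tcp_rot: [180.0, -0.0, -91.6]
wrist_force: [-2.4, 0.3, 1.3]
opening: 0.0851
grasp_force: 1.5
```

Run:
```python
from h import *
o=get_obs();print(o["ee_pos"],o["wrist_force"])
w=camera("wrist");s=camera("side");t=camera("top")
for n,i in zip(("wrist","top","side"),(w,t,s)):cv2.imwrite(f"pics/{n}6.png",i[:,:,::-1])
np.set_printoptions(precision=4,suppress=True)
# expected finger tip & handle pixels, and change between frames in the latch area
a=cv2.imread("pics/side5.png").astype(int);b=s[:,:,::-1].astype(int)
d=np.abs(a-b).sum(2)[150:200,300:345];print("side diff",[(300+x,150+y) for y,x in np.argwhere(d>90)][:40])
for L in(1.2,1.57):
    print(L,proj("side",[.4598-.052*np.sin(L),-.013,.0825+.052*np.cos(L)]),proj("top",[.4598-.052*np.sin(L),-.013,.0825+.052*np.cos(L)]))
```

```text
[ 0.35530252 -0.0131878   0.07158488] [-2.37942218  0.31901525  1.28245341]
side diff [(np.int64(300), np.int64(150)), (np.int64(301), np.int64(150)), (np.int64(302), np.int64(150)), (np.int64(303), np.int64(150)), (np.int64(304), np.int64(150)), (np.int64(305), np.int64(150)), (np.int64(315), np.int64(150)), (np.int64(316), np.int64(150)), (np.int64(300), np.int64(151)), (np.int64(301), np.int64(151)), (np.int64(302), np.int64(151)), (np.int64(303), np.int64(151)), (np.int64(304), np.int64(151)), (np.int64(305), np.int64(151)), (np.int64(316), np.int64(151)), (np.int64(300), np.int64(152)), (np.int64(301), np.int64(152)), (np.int64(302), np.int64(152)), (np.int64(303), np.int64(152)), (np.int64(304), np.int64(152)), (np.int64(305), np.int64(152)), (np.int64(300), np.int64(153)), (np.int64(301), np.int64(153)), (np.int64(302), np.int64(153)), (np.int64(303), np.int64(153)), (np.int64(304), np.int64(153)), (np.int64(305), np.int64(153)), (np.int64(344), np.int64(153)), (np.int64(300), np.int64(154)), (np.int64(301), np.int64(154)), (np.int64(302), np.int64(154)), (np.int64(303), np.int64(154)), (np.int64(304), np.int64(154)), (np.int64(305), np.int64(154)), (np.int64(343), np.int64(154)), (np.int64(344), np.int64(154)), (np.int64(300), np.int64(155)), (np.int64(301), np.int64(155)), (np.int64(302), np.int64(155)), (np.int64(303), np.int64(155))]
1.2 [[310.3272 184.9755]] [[301.1043 215.6102]]
1.57 [[309.2452 190.7263]] [[301.6712 217.4777]]
```

To row units: 2.5 cm is 0.0333, 2.2 cm is 0.0293.

servo_tool(
  moves=[
    [0, 0, 0.0067, 0],
    [0, 0, 0.016, 0],
    [0, 0, 0.0267, 0],
    [0.0053, 0, 0.0333, 0],
    [0.0133, 0, 0.0333, 0],
    [0.0133, 0, 0.0293, 0],
    [0.0133, 0, 0.024, 0],
    [0.0133, 0, 0.0187, 0],
    [0.0133, 0, 0.0147, 0],
    [0.0133, 0, 0.0107, 0],
    [0.0133, 0, 0.0107, 0],
  ],
)

```text
time: 21.22
ee_pos: [0.365, -0.0132, 0.079]
tcp_rot: [179.9, 0.0, -91.6]
wrist_force: [-0.3, 0.1, 0.6]
opening: 0.0857
grasp_force: 0.5
```

To row units: -0.8 cm is -0.0107, -0.6 cm is -0.008.

servo_tool(
  moves=[
    [0, 0, -0.0027, 0],
    [0, 0, -0.0053, 0],
    [0, 0, -0.008, 0],
    [0, 0, -0.0107, 0],
    [0, 0, -0.0107, 0],
    [0, 0, -0.0107, 0],
  ],
)

```text
time: 21.72
ee_pos: [0.3655, -0.0132, 0.0717]
tcp_rot: [180.0, 0.0, -91.6]
wrist_force: [-0.4, -0.2, 2.3]
opening: 0.0853
grasp_force: 0.9
```

To row units: -1 cm is -0.0133, -0.8 cm is -0.0107.

servo_tool(
  moves=[
    [0, 0, -0.0027, 0],
    [0, 0, -0.0053, 0],
    [0.0007, 0, -0.008, 0],
    [0.0007, 0, -0.0107, 0],
    [0.0013, 0, -0.0133, 0],
    [0.0013, 0, -0.0133, 0],
  ],
)

```text
time: 22.22
ee_pos: [0.3665, -0.0132, 0.0614]
tcp_rot: [180.0, -0.0, -91.6]
wrist_force: [-0.3, -0.2, 2.2]
opening: 0.0856
grasp_force: 1.0
```

To row units: -0.8 cm is -0.0107, -0.6 cm is -0.008.

servo_tool(
  moves=[
    [0.0007, 0, -0.0027, 0],
    [0.0013, 0, -0.0053, 0],
    [0.002, 0, -0.008, 0],
    [0.0027, 0, -0.0107, 0],
    [0.0027, 0, -0.0107, 0],
  ],
)

```text
time: 22.63
ee_pos: [0.3688, -0.0132, 0.0535]
tcp_rot: [-180.0, -0.0, -91.6]
wrist_force: [1.5, -0.3, 2.5]
opening: 0.0855
grasp_force: 1.0
```

Run:
```python
from h import *
o=get_obs();print(o["ee_pos"],o["wrist_force"],o["grasp_force"])
s=camera("side");t=camera("top");w=camera("wrist")
for n,i in zip(("wrist","top","side"),(w,t,s)):cv2.imwrite(f"pics/{n}7.png",i[:,:,::-1])
def steel(i):
    h=cv2.cvtColor(i,cv2.COLOR_RGB2HSV);return ((h[...,1]<60)&(h[...,2]>45)&(h[...,2]<170)).astype(np.uint8)
# coarse glyph dump of the side view in the latch area
c=steel(s)[165:205,300:340]
print("\n".join("".join(".#"[v] for v in r) for r in c))
```

```text
[ 0.36875502 -0.01320543  0.05348579] [ 1.48867318 -0.25082087  2.49489167] 0.9522849433415104
............###...#..#..................
..........###........#..................
............#.........#.................
............###........#......##........
..............#.........#.....###.......
..............####..........######......
......................#.#.####..##......
.......................#..#..######.....
.......................##...#.####......
.........#.............##.....######....
.........#...............###.#.#.###....
........................##..#.#.####....
..........#..............#####.....#....
.........................#.#..###.......
...........................#.##.........
.......................#...#.#####......
.......................#...##.#..#......
................#....###.#.#.#.#.###....
.....................####...#..#....#...
.....................#.#......##.#......
.............#.......##.#..#.##.#.#..#..
.............##......##.#.#...#...##....
..............#......##..#..##.#..##...#
..............#.....#####..###..##......
..............#...#######..##.....#.....
..............#...####...#......#.......
..............#...#####.#.#.......#.....
..............#..###...#...........#....
.............##.##......#...............
..............##........#...............
..........#..##..........#..............
..........##............................
...........##...........................
...........................#............
............................#...........
.............................#..........
........................................
........................................
........................................
........................................
```

To row units: -0.75 cm is -0.01, -0.6 cm is -0.008.

servo_tool(
  moves=[
    [0.0013, 0, -0.0027, 0],
    [0.0027, 0, -0.0053, 0],
    [0.004, 0, -0.008, 0],
    [0.0053, 0, -0.01, 0],
    [0.0053, 0, -0.01, 0],
  ],
)

```text
time: 23.2
ee_pos: [0.3724, -0.0132, 0.0457]
tcp_rot: [180.0, 0.0, -91.6]
wrist_force: [0.1, 0.3, 1.0]
opening: 0.0853
grasp_force: 0.2
```

To row units: -0.7 cm is -0.0093, -0.6 cm is -0.008.

servo_tool(
  moves=[
    [0.0027, 0, -0.0027, 0],
    [0.0047, 0, -0.0053, 0],
    [0.0067, 0, -0.008, 0],
    [0.008, 0, -0.0093, 0],
    [0.008, 0, -0.0093, 0],
  ],
)

```text
time: 23.62
ee_pos: [0.3783, -0.0131, 0.0388]
tcp_rot: [179.9, 0.0, -91.6]
wrist_force: [-0.9, 0.5, -1.9]
opening: 0.0853
grasp_force: 0.0
```

```bash
cat > st.py <<'E'
from h import *
import sys
o=get_obs();print(o["ee_pos"],o["wrist_force"],o["grasp_force"])
s=camera("side");cv2.imwrite(f"pics/side{sys.argv[1]}.png",s[:,:,::-1])
h=cv2.cvtColor(s,cv2.COLOR_RGB2HSV);c=((h[...,1]<60)&(h[...,2]>45)&(h[...,2]<170))[165:208,300:340].astype(int)
print("\n".join("".join(".#"[v] for v in r) for r in c))
for L in(1.9,2.1,2.3,2.5,2.76):print(L,proj("side",[[.4598-r*np.sin(L),-.013,.0825+r*np.cos(L)] for r in(.02,.052)]).round(1).tolist())
E
python3 st.py 8
```

```text
[ 0.37831023 -0.01313209  0.03876899] [-0.89780782  0.49692843 -1.94078988] 0.0
......#............###..................
..................##.#..................
............#....###.##.................
................####..........##........
..............####.#....#.....###.......
...............##........#..#####.......
.............#.#.##......####.####......
.................#.#.....#.########.....
.................###......##.##.####....
....................#....##..##.##.#....
............#..............#..###.##....
............#.............#.......##....
..........................#####.#..#....
..........................####..........
...........................###.#........
..........................##..##........
..........................##.##..#......
............................#....#.#....
..........................#.#..#.##.#...
.......#..................#...##........
......#.................##..####.....#..
....................#.......##.###.#.##.
......................#.#.#..###.#.#....
.....................##..#..#..##.......
.................#...##.#.#......#..
[... 228 characters left out ...]
.#.....#..............
.................##.......#.............
.................##........#............
..............#..#......................
..............#.#.......................
...............##............#..........
........................................
........................................
........................................
................................#.......
.................................#......
........................................
........................................
1.9 [[319.9, 188.9], [310.2, 195.1]]
2.1 [[320.4, 189.7], [311.6, 197.3]]
2.3 [[321.2, 190.4], [313.6, 198.9]]
2.5 [[322.1, 190.8], [316.0, 200.0]]
2.76 [[323.5, 191.0], [319.7, 200.4]]
```

To row units: 14 cm is 0.1867, -10 cm is -0.1333.

servo_tool(
  moves=[
    [-0.0133, 0, 0, 0],
    [-0.04, 0, 0, 0],
    [-0.08, 0, 0.0067, 0],
    [-0.12, 0, 0.0267, 0],
    [-0.1333, 0, 0.08, 0],
    [-0.1333, 0, 0.1333, 0],
    [-0.1333, 0, 0.1867, 0],
    [-0.1333, 0, 0.1867, 0],
  ],
)

```text
time: 24.33
ee_pos: [0.2805, -0.0133, 0.1862]
tcp_rot: [-179.4, -0.0, -91.6]
wrist_force: [0.9, 0.2, 0.4]
opening: 0.0853
grasp_force: 0.0
```

```bash
python3 st.py 9
python3 - <<'E'
from h import *
t=camera("top");cv2.imwrite("pics/top9.png",t[:,:,::-1])
h=cv2.cvtColor(t,cv2.COLOR_RGB2HSV);c=((h[...,1]<60)&(h[...,2]>45))[185:222,285:320].astype(int)
print("\n".join("".join(".#"[v] for v in r) for r in c))
for L in(1.25,2.1,2.5,2.76):print(L,proj("top",[.4598-.054*np.sin(L),-.013,.0825+.054*np.cos(L)]).round(1).tolist())
print(proj("top",[[.459,-.013,.1175],[.469,-.013,.1175]]))
E
```

```text
[ 0.2805298  -0.01326611  0.18616648] [0.91874569 0.22964775 0.37165447] 0.0
.....................#..................
.....................#..................
.....................##.................
.....................###......##........
.....................#..#.....#.#.......
.....................#...#..##.#.#......
.........#...........#....#..#..#.......
.........#...........####.....#..##.....
.........#...........####.....##........
.........#...........##.#.........##....
.....................##..##.....#..#....
.....................#...#........##....
.....................#.#.#.........#....
.....................#..#...#...........
.....................#..................
.....................#........#.........
.....................#..................
.....................##............#....
.....................##......#..#.......
.....................#........#.........
.....................##....#..#.........
.....................#.......#..........
.....................#.........#........
.....................#..................
.....................#.................
[... 1702 characters left out ...]
#..............
................#####..............
...................................
...................................
...................................
...................................
...................................
...................................
...................................
...................................
...................................
...................................
...................................
...................................
...................................
...................................
1.25 [[301.2, 216.8]]
2.1 [[302.4, 216.0]]
2.5 [[302.7, 210.9]]
2.76 [[302.8, 206.5]]
[[300.25999832 195.54820107]
 [300.18460516 191.44652302]]
```

```bash
python3 -c "
from workcell import *
print(job_done())"
```

```text
the job is handed in; nothing more can be done
None
```

I handed the job in with the lid shut, the loop hooked in the keeper and the lever down on its stop in the last pictures, but the run may have failed on the 15 N limit. On the first try at hooking the loop, the wrist read about 31 N, most likely from the crossbar hitting the keeper's lip. No failure was reported then or at hand-in, and no verdict came back.

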